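Pop a carton out of the spring dispenser and trap it on the ledge

TASK

Press down the key of the loaded carton dispenser with one fingertip and, with the other finger, stop the carton that pops out while it is still wholly on the ledge, at least 20 mm out from its starting place, before it shoots off the front. Finish holding it there: key still held well down, carton resting against your finger; never lift, tip or drop the carton. Leave the empty dispenser's key and everything else on the bench alone.

Things in the scene. Friction and masses are not known exactly. Their poses are not given: they have to be found in the camera images.
- dispenser: the LOADED dispenser: a fixed grey and metal carton dispenser, 265 mm long with its drop tray, in which a carton sits; origin on the bench under the middle of its deck. Own axes: x to its back, y to its key side, z up; cartons leave towards -x. Level deck, top at z = 60 mm, x = -85 (open front end) to 86 mm. Back wall 45 mm, side walls behind x = 0 20 mm above the deck, outer faces at y = +-36 mm
- ledge (a point): point on the deck's top in the middle of the loaded dispenser's ledge (x = -42, y = 0, z = 60 mm of the dispenser). The ledge is the deck's front part, x = -85 to 0 mm, open above, with side rails only 6 mm high at y = +-32 to +-36 mm. A grey drop tray 110 mm wide, 32 mm high, stands in front of it, x = -176 to -86 mm
- carton: the cardboard carton in the loaded dispenser: 50 mm (its x) by 60 mm (its y) by 40 mm high, about 0.1 kg; origin: centre of its underside, axes along the dispenser's. It starts centred at x = 25, y = 0, z = 60 mm of the dispenser, front face at x = 0, held back by a steel tooth that stands 7 mm out of the deck at x = -6.5 to -0.5 mm and is joined to the key
- key (a joint): travel of the loaded dispenser's key: 0 = up, 0.012 m = fully down. Spring return: 2.4 N to start, 6 N fully down, up to 3 N more while the tooth holds the carton. The tooth sinks with it and frees the carton at about 7 mm; if the key is let up again the tooth rises under the carton
- key_top (a point): centre of the top of the loaded dispenser's key, a black pad 34 mm (x) by 30 mm (y) beside the ledge, at x = -40, y = 62 mm of the dispenser; z = 88 mm when up, 76 mm fully down; moves with it. The block below it spans x = -63 to -17, y = 41 to 83 mm, up to z = 62 mm
- sled (a joint): travel of the loaded dispenser's spring sled (a grey plate 58 mm wide, 38 mm high, behind the carton) towards the dispenser's -x: 0 = back, 0.120 m = end of stroke. It pushes the carton with 3.6 N at first, 2.2 N at the end: once freed, the carton runs out at 0.2 to 0.3 m/s and falls off the front in 0.5 to 1 s unless something stands in its way
- empty_dispenser: a second dispenser of the same shape and axes as the loaded one, its key in the same place, but with no carton: its sled stands far forward (face at x = -69 mm). To be left alone
- empty_key (a joint): travel of the empty dispenser's key, 0 = up, 0.012 m = down
- tape_roll: loose roll of tape, ring 80 mm across, 24 mm high; origin: centre of its underside; a bystander
- screw_jar: loose clear jar with a white lid, 48 mm across, 65 mm high; origin: centre of its underside; a bystander
- spare_carton: loose spare cardboard carton 50 x 60 x 40 mm high standing on the bench, not in a dispenser; origin: centre of its underside; a bystander
- screwdriver: loose screwdriver 190 mm long lying on the bench; a bystander
- cup: loose white ceramic cup, 72 mm across, 85 mm high; origin: centre of its underside; a bystander
- wrench: loose wrench 170 mm long lying on the bench; a bystander
- long_carton: loose long carton 45 x 110 x 35 mm high; origin: centre of its underside; a bystander
Things that resemble listed ones, but are neither listed nor needed, are in the scene too. What is shaped like the carton but blue or orange is not meant.

How it is judged:
By the outcome, as a careful person would: the job done as asked, in the order asked, and still so for the second after the job is handed in, while the arm keeps its last pose, push and grip.
It also fails if it takes over 32 s, if anything falls off the work surface, if the arm or the gripper's body presses on something with over 40 N, if the wrist force passes 120 N, or if a joint passes its speed limit or range.

ROBOT

A 6-joint arm with a two-finger parallel gripper is mounted at the origin on the work surface. World frame = base frame: x ahead of the robot, y to its left, z up, the work surface at z = 0. Lengths are in m, angles in degrees, forces in N, time in s.
With the tool pointing down it reaches from about 0.3 to 0.75 m from the base axis. Payload 8.5 kg.
Tool frame: the origin (TCP) lies midway between the tips of the shut fingers; the grasp point (between the pads) lies 19 mm behind it (env.hold_point_z is the distance from the TCP to the grasp point, in m); z points along the fingers, y is the line along which they close (so a half turn about z gives the same grasp; the last joint's range is limited). The gripper opens to 85 mm and grips with 20 to 120 N. Pads are 22 mm wide; open, the fingers measure 114 mm over their backs; the gripper's body (76 mm by 85 mm) begins 54 mm behind the grasp point. The pads swing forward as they close: fully open they stand 13 mm farther back than shut.
Start: joints at [63.524, 21.807, 74.336, -0, 83.858, -12.336], TCP at [0.134, 0.533, 0.231] pointing down, gripper open.
Joint ranges: [-178.18, 178.18], [-50.72, 133.34], [12.68, 142.11], [-81.47, 261.47], [9.98, 163.14], [-165.26, 165.26]. Speed limits (degrees/s): [136.94, 136.94, 180, 180, 180, 180].

INTERFACE

Orientations are given as a 3x3 rotation matrix whose columns are the frame's x, y, z axes.
In Python, from rig import observe, get_image, camera_info, env gives the robot as it stands.
- The arm moves only by the tool drive_tool, never from a script. Its arguments are lists of equal length, an entry for each row: "offset": the shift along the tool's x, y, z in units of 40 mm (1.0 is 40 mm), a list of three; "turn": the turn, a rotation vector about the tool's x, y, z in units of 6 degrees (1.0 is 6 degrees), a list of three; "hand": the opening, from 0 (shut) to 1 (fully open). A call has exactly 10 rows; each row shifts and turns the commanded pose from where the row before left it, along the tool's axes as they then stand; what a row does not reach is not made up. A row lasts 1/8 s, in which the tool goes at most 62.5 mm and 10.7 degrees, less where a joint would pass 70% of its speed; a pose out of reach is approached as far as the arm can. A call is refused whole if a number of a shift passes 1 or a number of a turn 1, either way. A call with a gripper value outside its range is refused whole. The fingers move at their own pace and stop on an object; "newtons" is the grip in N (left out, the last holds). Time passes only in rows, so rows that do not move let the fingers close, or fill a call up. It gives the time, the measured TCP pose, the force, the opening and the grip force at its end, in the units of the state.
- observe(): the state, without advancing time (a new reading comes with each control period).
- get_image(name): name is "scene" or "top"; returns the picture (400x640x3 uint8, blue, green, red); there is no depth.
- camera_info(name): a dict with "fx", "fy", "cx", "cy" (pixels), "world_to_cam" (4x4, takes a point from world to camera coordinates). Camera axes: x right, y down, z forward; pixel columns grow to the right and rows downward; lengths in m; the calibration is good to about 2 mm. A picture is of the moment at which its call begins. camera_info takes no time and is no camera call.
- env.close_job(): hands the job in; it is judged then, once.
The state is a dict: "time_s": time; "q": joint angles; "qvel": joint speeds; "joint_efforts": joint torques, N m; "position": TCP position; "tool_rot": TCP orientation; "ft_force": force on the tool from outside, world axes, zero at the start; "wrist_torque": the same for the moment, N m; "grip_width": finger opening in m; "gripper_force": force on a finger pad.
Only numpy, scipy, OpenCV 4.12 (cv2) and the standard library are available. Lean on these libraries where they do the work, as an engineer would, in place of code of your own. Each camera call takes 0.05 s, during which the arm holds its last target. There are 200 camera calls.

## Working session

There is one attempt and no reset: what is moved stays moved. The work goes in short steps, Python scripts to look and compute and a tool call to move; the robot and the scene stay as the last step left them, time stands still between calls to the robot, and variables do not carry over. Pictures are saved under pics/ and viewed, at most 10 in all, crops included, and the job is handed in when it is done.

Besides the shell and the picture viewer there is one more tool, called after ">>>" as name(argument=value, ...) on one line, values as JSON. drive_tool: Moves the arm, as the interface text tells. Its arguments: {"type":"object","properties":{"offset":{"type":"array"},"turn":{"type":"array"},"hand":{"type":"array"},"newtons":{"type":"number"}},"required":["offset","turn","hand"]}

```bash
mkdir -p pics; ls; python3 - <<'E'
from rig import observe,get_image,camera_info,env
import cv2,numpy as np
for n in("scene","top"):
    cv2.imwrite(f"pics/{n}0.png",get_image(n)); c=camera_info(n); print(n,c["fx"],c["cx"],c["cy"],np.round(c["world_to_cam"],4).tolist())
s=observe();print(s["time_s"],s["position"],np.round(s["tool_rot"],3).tolist(),s["grip_width"],env.hold_point_z)
E
```

```text
pics
scene 362.1225166992013 326.9504557433009 194.10328887528183 [[0.6992, 0.7148, 0.0143, -0.4372], [0.4453, -0.4198, -0.7909, -0.2054], [-0.5594, 0.5593, -0.6118, 1.5195], [0.0, 0.0, 0.0, 1.0]]
top 409.17644249454827 312.53336365867375 194.73661267495865 [[0.0267, -0.9996, -0.0018, -0.02], [-0.9915, -0.0263, -0.1275, 0.6264], [0.1274, 0.0052, -0.9918, 1.1082], [0.0, 0.0, 0.0, 1.0]]
0.1 [0.13425292 0.53309945 0.23079916] [[-0.97, 0.244, -0.001], [0.244, 0.97, -0.001], [0.0, -0.001, -1.0]] 0.0854416615236791 0.0187
```

View pics/scene0.png

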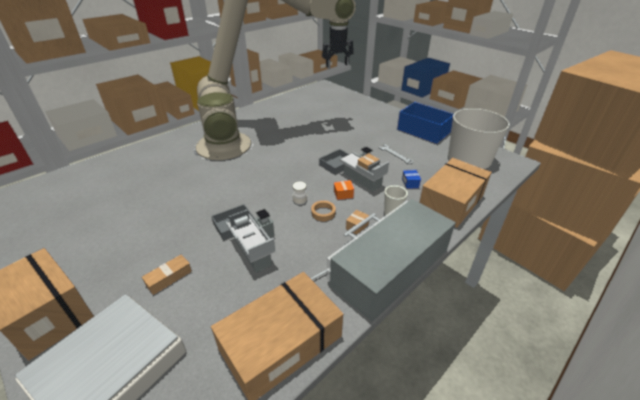

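View pics/top0.png

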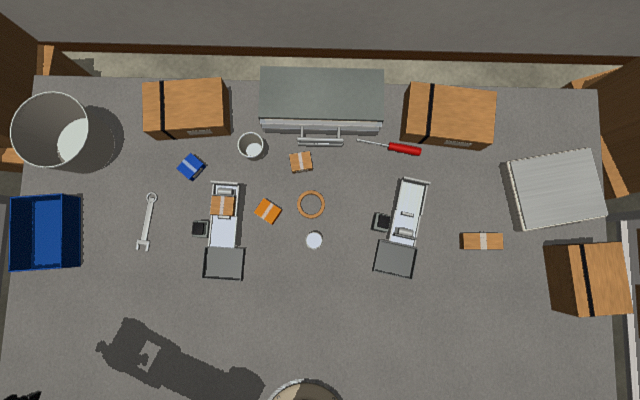

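The top view shows two dispensers. The left one (deck about (224,225), key (199,228)) has a brown carton at (223,206). The right one (405,215), key (381,221), has no carton and its sled stands forward. The other carton shapes are the blue (191,166), the orange (267,210) and the loose spare (301,161). The left one fits "loaded", so I'll confirm it in a crop.

```bash
python3 - <<'E'
import cv2
a=cv2.imread("pics/top0.png")[170:290,180:255]; cv2.imwrite("pics/crop1.png",cv2.resize(a,None,fx=5,fy=5,interpolation=cv2.INTER_CUBIC))
a=cv2.imread("pics/scene0.png")[140:200,310:395]; cv2.imwrite("pics/crop2.png",cv2.resize(a,None,fx=8,fy=8,interpolation=cv2.INTER_CUBIC))
E
```

```text
(no output)
```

View pics/crop1.png

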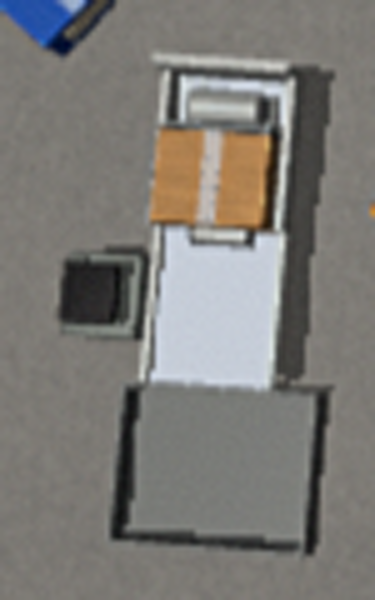

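View pics/crop2.png

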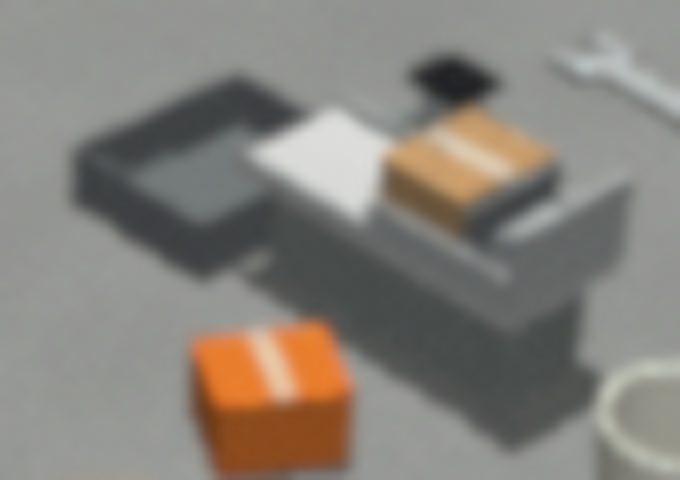

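The crops confirm it: the left dispenser holds the brown carton (crop1 (210,175)) behind a steel tooth (220,238), with the black key at (93,290). Now I'll measure its pose.

```bash
cat > h.py <<'E'
import cv2,numpy as np
from rig import camera_info
def ray(n,u,v,z):
    c=camera_info(n);T=np.array(c["world_to_cam"]);R,t=T[:3,:3],T[:3,3]
    o=-R.T@t;d=R.T@np.array([(u-c["cx"])/c["fx"],(v-c["cy"])/c["fy"],1]);return o+d*(z-o[2])/d[2]
E
python3 - <<'E'
from h import *
def blob(m,x0,y0,x1,y1):
    k=np.zeros_like(m);k[y0:y1,x0:x1]=m[y0:y1,x0:x1]
    n,l,s,c=cv2.connectedComponentsWithStats(k);i=1+np.argmax(s[1:,4]);return (l==i).astype(np.uint8),c[i],s[i]
def ref(n,M,z):  # points on plane from mask contour -> rect in world
    c=max(cv2.findContours(M,0,2)[0],key=cv2.contourArea)[:,0]
    p=np.array([ray(n,u,v,z)[:2]*1000 for u,v in c],np.float32);return cv2.minAreaRect(p)
I={n:cv2.imread(f"pics/{n}0.png") for n in("top","scene")}
box={"top":(185,175,250,285),"scene":(315,140,392,200)}
for n in I:
    h=cv2.cvtColor(I[n],cv2.COLOR_BGR2HSV);H,S,V=cv2.split(h)
    b=((H>8)&(H<20)&(S>90)&(S<190)&(V>110)).astype(np.uint8)
    k=((V<55)).astype(np.uint8); w=((S<40)&(V>195)).astype(np.uint8)
    x=box[n]
    cb=dict(top=(205,190,240,218),scene=(355,150,382,168))[n]
    kb=dict(top=(190,218,206,238),scene=(358,144,374,155))[n]
    wb=dict(top=(205,216,240,249),scene=(335,150,362,170))[n]
    M,c,s=blob(cv2.morphologyEx(b,cv2.MORPH_CLOSE,np.ones((7,7))),*cb);print(n,"carton",c,s,ray(n,*c,.1),ref(n,M,.1))
    M,c,s=blob(k,*kb);print(n,"key",c,s,ray(n,*c,.088),ref(n,M,.088))
    M,c,s=blob(w,*wb);print(n,"deck",c,s,ray(n,*c,.06),ref(n,M,.06))
# hand-read crop corners (crop px -> image)
f=lambda x,y:((x+.5)/5-.5+180,(y+.5)/5-.5+170)
L=[((155,128),.1,"carton BL"),((272,131),.1,"BR"),((150,221),.1,"FL"),((268,228),.1,"FR"),((148,385),.06,"deckFL"),((271,387),.06,"deckFR"),((130,388),.032,"trayBL"),((328,390),.032,"trayBR"),((112,540),.032,"trayFL"),((310,553),.032,"trayFR"),((153,55),.105,"backwallL"),((295,67),.105,"backwallR")]
for p,z,nm in L: print(nm,np.round(ray("top",*f(*p),z)*1000,1))
E
```

```text
top carton [221.54716981 205.22169811] [210 196  24  20 424] [0.5845914  0.23670672 0.1       ] ((584.7911376953125, 236.85293579101562), (59.372230529785156, 50.23651885986328), 87.77693939208984)
top key [197.98518519 228.23703704] [192 222  13  13 135] [0.52259524 0.29876794 0.088     ] ((522.7815551757812, 298.9534606933594), (30.148653030395508, 32.11805725097656), 86.3095474243164)
top deck [223.09131737 231.98652695] [210 216  27  32 668] [0.51531591 0.23757874 0.06      ] ((517.3799438476562, 237.85641479492188), (64.55060577392578, 82.10276794433594), 87.69623565673828)
scene carton [367.02238806 159.82089552] [359 153  19  13 134] [0.58774184 0.22947731 0.1       ] ((585.7257080078125, 228.21234130859375), (49.161537170410156, 77.91033172607422), 1.091966986656189)
scene key [366.28 149.8 ] [363 148   8   5  25] [0.52906389 0.295193   0.088     ] ((529.286865234375, 294.7864990234375), (24.49305534362793, 24.347108840942383), 88.43858337402344)
scene deck [351.01886792 159.28301887] [343 154  16  12 106] [0.50576345 0.2397649  0.06      ] ((509.8367004394531, 242.61001586914062), (53.13384246826172, 59.871212005615234), 88.55306243896484)
carton BL [610.6 267.3 100. ]
BR [610.6 205.  100. ]
FL [561. 267. 100.]
FR [558.9 204.5 100. ]
deckFL [474.8 273.1  60. ]
deckFR [475.5 206.3  60. ]
trayBL [472.8 290.1  32. ]
trayBR [474.6 179.9  32. ]
trayFL [389.5 295.   32. ]
trayFR [385.4 185.6  32. ]
backwallL [649.  269.4 105. ]
backwallR [644.6 193.5 105. ]
```

Measurements agree: origin ≈ (560, 236.5) mm, yaw ≈ -2.2°. The carton measures 59×50 mm and the deck 64.5 mm wide, so the sizes check. Plan: key finger at local (-46,61), stop finger at (-69,1), so the midpoint is world (504,270) and the tool y heading is about 66.8°.

>>> drive_tool(offset=[[-0.6, -0.2, 0], [-1, -0.4, 0], [-1, -0.4, 0], [-1, -0.4, 0], [-1, -0.4, 0], [-1, -0.4, 0], [-1, -0.4, 0], [-1, -0.4, 0], [-1, -0.4, 0], [-1, -0.4, 0]], turn=[[0, 0, 0], [0, 0, 0], [0, 0, 0], [0, 0, 0], [0, 0, 0], [0, 0, 0], [0, 0, 0], [0, 0, 0], [0, 0, 0], [0, 0, 0]], hand=[0.6, 0.6, 0.6, 0.6, 0.6, 0.6, 0.6, 0.6, 0.6, 0.6], newtons=60)

```text
time_s: 1.35
position: [0.4705, 0.2911, 0.231]
tool_rot: [[-0.97, 0.244, -0.001], [0.244, 0.97, -0.0], [0.001, -0.0, -1.0]]
ft_force: [1.5, 0.3, 0.3]
grip_width: 0.0513
gripper_force: 0.0
```

>>> drive_tool(offset=[[-0.47, -0.15, 0], [-0.47, -0.15, 0], [0, 0, 0.2], [0, 0, 0.5], [0, 0, 0.5], [0, 0, 0.4], [0, 0, 0.2], [0, 0, 0], [0, 0, 0], [0, 0, 0]], turn=[[0, 0, 0], [0, 0, 0], [0, 0, 0.5], [0, 0, 0.5], [0, 0, 0.5], [0, 0, 0], [0, 0, 0], [0, 0, 0], [0, 0, 0], [0, 0, 0]], hand=[0.6, 0.6, 0.6, 0.6, 0.6, 0.6, 0.6, 0.6, 0.6, 0.6])

```text
time_s: 2.6
position: [0.5033, 0.2714, 0.1599]
tool_rot: [[-0.92, 0.393, 0.001], [0.393, 0.92, 0.0], [-0.001, 0.001, -1.0]]
ft_force: [0.6, 0.0, 0.1]
grip_width: 0.0511
gripper_force: 0.0
```

```bash
python3 - <<'E'
from rig import observe,get_image
from h import *
I=get_image("top");cv2.imwrite("pics/top1.png",I);J=get_image("scene")
a=cv2.resize(I[180:290,170:260],None,fx=5,fy=5,interpolation=2);b=cv2.resize(J[100:200,310:400],None,fx=3.8,fy=5.5,interpolation=2)
cv2.imwrite("pics/c3.png",np.hstack([a,b]));print(observe()["position"],observe()["ft_force"])
E
```

```text
[0.50322717 0.27133324 0.15971868] [0.37365098 0.34327303 0.72061507]
```

View pics/c3.png

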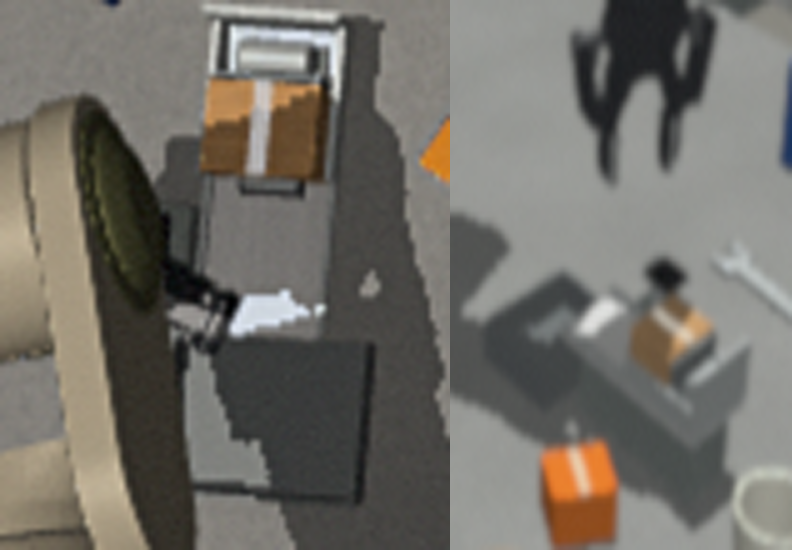

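The picture shows the open hand above the ledge. In the scene view the fingertips are at about (351.6,132.7) for the stop finger and (367.4,130.5) for the key finger. I'll check their positions against the plan.

```bash
python3 - <<'E'
from h import *
R=lambda a:np.array([[np.cos(a),-np.sin(a)],[np.sin(a),np.cos(a)]])
A=R(np.radians(-2.2));O=np.array([.560,.2365])
for u,v in((351.6,132.7),(367.4,130.5)):
  for z in(.160,.166): 
    p=ray("scene",u,v,z)[:2];print(z,p.round(4),"local mm",(A.T@(p-O)*1000).round(1))
p=np.array([.5033,.2714]);y=np.array([.393,.92])
for s in(-.033,.033):print((A.T@(p+s*y-O)*1000).round(1))
E
```

```text
0.16 [0.4914 0.2503] local mm [-69.1  11.2]
0.166 [0.4988 0.2418] local mm [-61.4   2.9]
0.16 [0.5189 0.3043] local mm [-43.7  66.2]
0.166 [0.526  0.2952] local mm [-36.2  57.4]
[-69.8   1.9]
[-46.2  63.5]
```

Fingertips agree with the plan. Descend to just above the key.

>>> drive_tool(offset=[[0, 0, 0.2], [0, 0, 0.3], [0, 0, 0.3], [0, 0, 0.3], [0, 0, 0.3], [0, 0, 0.2], [0, 0, 0.1], [0, 0, 0], [0, 0, 0], [0, 0, 0]], turn=[[0, 0, 0], [0, 0, 0], [0, 0, 0], [0, 0, 0], [0, 0, 0], [0, 0, 0], [0, 0, 0], [0, 0, 0], [0, 0, 0], [0, 0, 0]], hand=[0.6, 0.6, 0.6, 0.6, 0.6, 0.6, 0.6, 0.6, 0.6, 0.6])

```text
time_s: 3.95
position: [0.5033, 0.2713, 0.0916]
tool_rot: [[-0.92, 0.393, 0.001], [0.393, 0.92, 0.0], [-0.0, 0.0, -1.0]]
ft_force: [-0.3, 0.1, -0.4]
grip_width: 0.0514
gripper_force: 0.0
```

```bash
python3 - <<'E'
from rig import observe,get_image
from h import *
I=get_image("top");J=get_image("scene")
a=cv2.resize(I[180:290,170:260],None,fx=4,fy=5,interpolation=2);b=cv2.resize(J[120:190,325:385],None,fx=7,fy=7.857,interpolation=2)[:550]
cv2.imwrite("pics/c4.png",np.hstack([a,b]));print(observe()["position"],observe()["ft_force"])
E
```

```text
[0.50321109 0.27131587 0.09155554] [0.72090536 0.93927544 0.42535852]
```

View pics/c4.png

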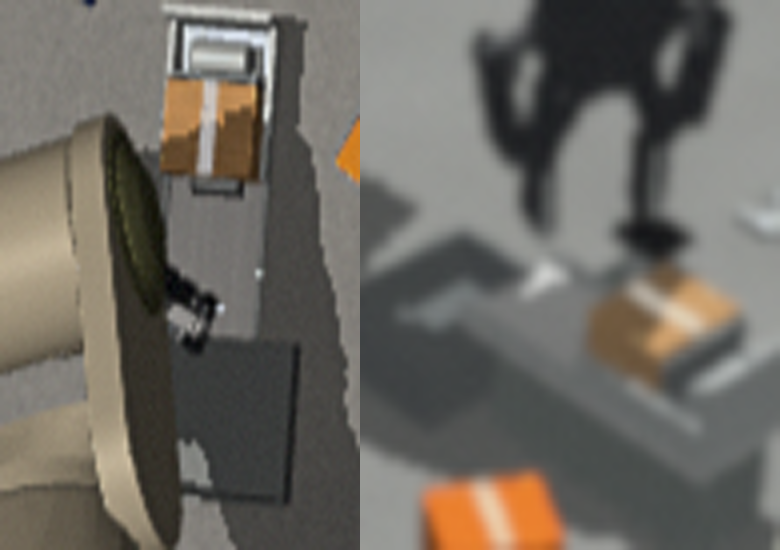

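The key finger stands right above the black key (560,235). The stop finger is in the lane ahead of the untouched carton. Now I'll feel for the key.

>>> drive_tool(offset=[[0, 0, 0.025], [0, 0, 0.025], [0, 0, 0.025], [0, 0, 0.025], [0, 0, 0.025], [0, 0, 0.025], [0, 0, 0.025], [0, 0, 0], [0, 0, 0], [0, 0, 0]], turn=[[0, 0, 0], [0, 0, 0], [0, 0, 0], [0, 0, 0], [0, 0, 0], [0, 0, 0], [0, 0, 0], [0, 0, 0], [0, 0, 0], [0, 0, 0]], hand=[0.6, 0.6, 0.6, 0.6, 0.6, 0.6, 0.6, 0.6, 0.6, 0.6])

```text
time_s: 5.3
position: [0.5032, 0.2713, 0.0844]
tool_rot: [[-0.92, 0.393, 0.0], [0.393, 0.92, 0.0], [-0.0, 0.0, -1.0]]
ft_force: [-1.4, -0.5, 2.7]
grip_width: 0.0511
gripper_force: 1.6
```

>>> drive_tool(offset=[[0, 0, 0.025], [0, 0, 0.025], [0, 0, 0], [0, 0, 0], [0, 0, 0], [0, 0, 0], [0, 0, 0], [0, 0, 0], [0, 0, 0], [0, 0, 0]], turn=[[0, 0, 0], [0, 0, 0], [0, 0, 0], [0, 0, 0], [0, 0, 0], [0, 0, 0], [0, 0, 0], [0, 0, 0], [0, 0, 0], [0, 0, 0]], hand=[0.6, 0.6, 0.6, 0.6, 0.6, 0.6, 0.6, 0.6, 0.6, 0.6])

```text
time_s: 6.55
position: [0.5031, 0.2713, 0.0823]
tool_rot: [[-0.92, 0.393, 0.0], [0.393, 0.92, 0.0], [-0.0, 0.0, -1.0]]
ft_force: [0.4, 1.0, 3.4]
grip_width: 0.051
gripper_force: 1.6
```

In contact. Press through the release in one go.

>>> drive_tool(offset=[[0, 0, 0.05], [0, 0, 0.05], [0, 0, 0.05], [0, 0, 0.05], [0, 0, 0.02], [0, 0, 0], [0, 0, 0], [0, 0, 0], [0, 0, 0], [0, 0, 0]], turn=[[0, 0, 0], [0, 0, 0], [0, 0, 0], [0, 0, 0], [0, 0, 0], [0, 0, 0], [0, 0, 0], [0, 0, 0], [0, 0, 0], [0, 0, 0]], hand=[0.6, 0.6, 0.6, 0.6, 0.6, 0.6, 0.6, 0.6, 0.6, 0.6])

```text
time_s: 7.8
position: [0.5031, 0.2713, 0.0737]
tool_rot: [[-0.919, 0.393, 0.0], [0.393, 0.919, 0.0], [0.0, 0.0, -1.0]]
ft_force: [-1.4, -1.0, 6.2]
grip_width: 0.0512
gripper_force: 4.5
```

```bash
python3 - <<'E'
from rig import observe,get_image
from h import *
I=get_image("top");J=get_image("scene");cv2.imwrite("pics/top5.png",I);cv2.imwrite("pics/scene5.png",J)
a=cv2.resize(I[180:290,170:260],None,fx=4,fy=5,interpolation=2);b=cv2.resize(J[120:190,325:385],None,fx=7,fy=7.857,interpolation=2)[:550]
b=cv2.resize(b,(420,550));cv2.imwrite("pics/c5.png",np.hstack([a,b]))
f=[]
for _ in range(4): s=observe();f.append(s["ft_force"]);get_image("top")
print(s["time_s"],s["position"],np.mean(f,0),s["gripper_force"])
E
```

```text
8.05 [0.50306989 0.27129458 0.07366296] [-2.29155794 -0.3945679   6.57027789] 4.510264205164276
```

View pics/c5.png

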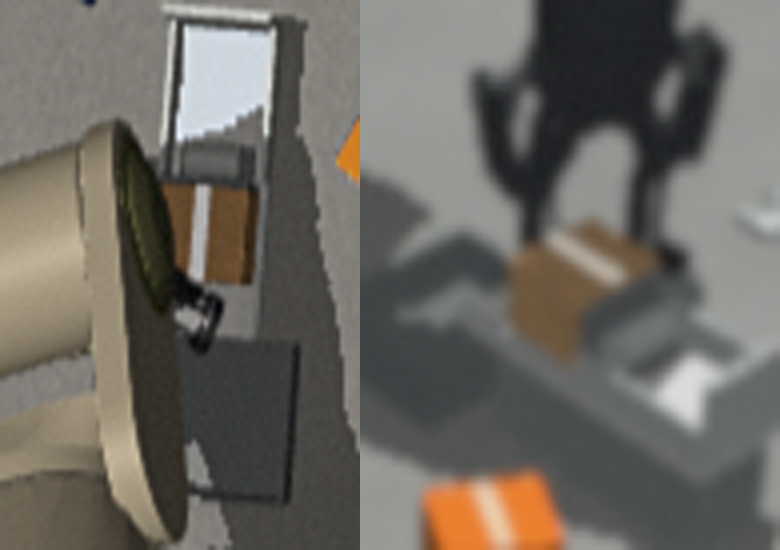

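The carton stands flat and upright against the stop finger, straight in the lane, with its front edge at top crop (205,284). A push of about 2.3 N comes along -x and the key pushes up with about 6.5 N. I'll check its place and steadiness.

>>> drive_tool(offset=[[0, 0, 0.01], [0, 0, 0], [0, 0, 0], [0, 0, 0], [0, 0, 0], [0, 0, 0], [0, 0, 0], [0, 0, 0], [0, 0, 0], [0, 0, 0]], turn=[[0, 0, 0], [0, 0, 0], [0, 0, 0], [0, 0, 0], [0, 0, 0], [0, 0, 0], [0, 0, 0], [0, 0, 0], [0, 0, 0], [0, 0, 0]], hand=[0.6, 0.6, 0.6, 0.6, 0.6, 0.6, 0.6, 0.6, 0.6, 0.6])

```text
time_s: 9.35
position: [0.5031, 0.2713, 0.0734]
tool_rot: [[-0.919, 0.393, 0.0], [0.393, 0.919, 0.0], [-0.0, 0.0, -1.0]]
ft_force: [-2.4, -0.2, 7.3]
grip_width: 0.0511
gripper_force: 4.7
```

```bash
python3 - <<'E'
from rig import observe,get_image
from h import *
I=get_image("top");print("pixel change since",np.abs(I[200:250,215:245].astype(int)-cv2.imread("pics/top5.png")[200:250,215:245]).mean())
A=np.array([[np.cos(-.0384),-np.sin(-.0384)],[np.sin(-.0384),np.cos(-.0384)]]);O=np.array([.56,.2365])
for x,y in((185,284),(250,284),(165,183),(255,185)):
  print((A.T@(ray("top",170+(x+.5)/4-.5,180+(y+.5)/5-.5,.1)[:2]-O)*1000).round(1))
s=observe();print(s["position"],s["ft_force"])
E
```

```text
pixel change since 1.8317777777777777
[-58.3   8.3]
[-55.6 -34.3]
[-6.3 26.6]
[ -3.5 -32.9]
[0.50308387 0.27128231 0.07342204] [-2.90962833 -0.33058937  7.65335513]
```

The carton's front is at x ≈ -57 mm and its rear at about -5 mm, so it is wholly on the ledge and about 57 mm out. It is steady and the key is down, so I'm handing in.

```bash
python3 -c "
from rig import env
print(env.close_job())"
```

```text
the job is handed in; nothing more can be done
None
```

The job is handed in: one finger holds the loaded dispenser's key about 11 mm down (estimated from force and height), and the carton rests upright against the other finger, wholly on the ledge and about 57 mm out.

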